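# Move a freshly lacquered lamp plate to the drying rack with a spatula

### The job

The brass lamp plate in the drip tray has just been lacquered, so the gripper and arm must not touch it: take the spatula by its red handle, slide the blade right under the plate, until its edge is nearly at the far rim, and lift it. The loose stop bar behind the plate gives way until it meets the blue blocks, and only then holds the plate back; do not ram it. Carry it level and set it down gently on the drying rack, centred and level across the two rails, then draw the blade out. Finally lay the spatula flat on the bare bench, as it lay before, and leave the lamp, the tin and the yellow carton where they stand.

Things in the scene. Friction and masses are not known exactly. Their poses are not given: they have to be found in the camera images.
- plate: Loose flat round brass lamp plate, about 0.13 to 0.25 kg, lying face up in the tray. 128 mm in diameter. 8 mm thick. Its underside is flat over a diameter of 118 mm; from there a bevel runs out and up to the rim, whose lower edge is only 3 mm above the tray's floor. A collar 34 mm in diameter stands 8 mm above its top. Origin: centre of its underside; z up.
- tray: Fixed grey drip tray, 320 mm (x -130 to +190) by 190 mm (y), floor top 6 mm above the bench. Aluminium lips stand 8 mm above the floor along the near edge (x -130 to -124) and both sides (5 mm thick), so the blade has to come in over the near lip, nose down. The far (+x) edge is open. Origin: on its underside, at x = 0; x points away from the robot.
- bar: Loose hollow aluminium stop bar, 0.08 kg, standing across the tray behind (+x of) the plate: 12 mm (x) by 150 mm (y) by 20 mm tall. When pushed it slides back until it meets two fixed blue clamp blocks, 10 to 50 mm behind it; where they are is not given and must be felt or seen. Only then does it hold firm. Origin: centre of its underside.
- spatula: Loose cranked spatula, 0.2 kg, flat on the bench. Steel blade x -30 to +155 mm, 60 wide, 2 thick. A shank (18 by 12 mm, at x 8) carries a red handle over the blade's rear: x -80 to +25 mm, 20 wide (y), z 29 to 65 mm, parallel to the blade. Origin: blade's underside, below the grip point; x points to the leading edge, z up.
- spatula_grip (a point): Where to grip the handle from above, 48 mm over the spatula's origin; the fingers close along the spatula's y.
- spatula_tip (a point): Middle of the lower edge of the blade's leading end, 155 mm ahead of the spatula's origin.
- rack: Fixed drying rack: wooden base 130 mm by 130 mm by 10 mm with two aluminium rails along its x, each 130 mm long, 10 mm thick, top 45 mm above the bench; the gap between them is 88 mm wide, open at both ends and above, so the blade fits between them. Origin: centre of its underside. The plate belongs with its centre over this origin.
- lamp: Bystander: brass lamp body, 90 mm in diameter, 135 mm tall, origin under its centre.
- tin: Bystander: tin with a blue label, 68 mm in diameter, 110 mm tall, origin under its centre.
- carton: Bystander: yellow carton, 90 by 55 by 50 mm tall, origin under its centre.
Things that resemble listed ones, but are neither listed nor needed, are in the scene too. Leave any orange or turquoise look-alike of the spatula alone.

How it is judged:
By the outcome, as a careful person would: the job done as asked, in the order asked, and still so for the second after the job is handed in, with the robot touching nothing.
It also fails if it takes over 67 s, if anything falls off the work surface, if the arm or the gripper's body presses on something with over 40 N, if the wrist force passes 120 N, or if a joint passes its speed limit or range.

### The arm

A 6-joint arm with a two-finger parallel gripper is mounted at the origin on the work surface. World frame = base frame: x ahead of the robot, y to its left, z up, the work surface at z = 0. Lengths are in m, angles in rad, forces in N, time in s.
With the tool pointing down it reaches from about 0.275 to 1 m from the base axis. Payload 8.4 kg.
Tool frame: the origin (TCP) lies on the centre line of the jaws, within the pads' length; the fingertips stand 17 mm ahead of it and the grasp point (between the pads) lies 2 mm behind it (bot.tcp_to_tips is the y of the fingertips in the tool frame, in m); y points along the fingers, z is the direction in which the jaws open and shut, and the axes are right-handed (so a half turn about y gives the same grasp; the last joint's range is limited). The gripper opens to 85 mm and grips with 20 to 120 N. Pads are 22 mm wide; open, the fingers measure 114 mm over their backs; the gripper's body (76 mm by 85 mm) begins 54 mm behind the grasp point. The pads swing forward as they close: fully open they stand 13 mm farther back than shut.
Start: joints at [1.336, 0.353, 1.633, -0, 1.155, -0.002], TCP at [0.144, 0.608, 0.248] pointing down, gripper open.
Joint ranges: [-2.63, 2.63], [-0.92, 2.1], [0.06, 2.66], [-1.3, 4.44], [0, 2.69], [-3.02, 3.02]. Speed limits (rad/s): [2.22, 2.22, 2.79, 3.14, 3.14, 3.14].

### API

Orientations are given as a unit quaternion [x, y, z, w].
In Python, from workcell import bot, hand, kinematics, get_obs, vision, hand_in gives the robot as it stands. The module is installed in compiled form; this text tells all that it offers. Calls block until the motion is done:
- bot.reach(position, orientation): joint-space move of the TCP to a pose.
- bot.servo_line(position, ori=None, velocity=0.15): straight line of the TCP; ori=None keeps the orientation; velocity is the mean speed in m/s.
- bot.goto_joints(angles): joint-space move.
- hand.move_gripper(opening, strength=None): finger opening in m; strength is the grip in N (None keeps the last); returns when the fingers have stopped.
- bot.dwell(seconds).
- kinematics.solve_ik(position, orientation): joint angles nearest the present ones, or None.
- get_obs(): the state.
- vision.read_camera(name): name is "scene" or "top" or "wrist"; returns a dict with "frame" (420x560x3 uint8, red, green, blue), "intrinsics" (3x3 intrinsics, pixels), "dist" ([k1, k2, p1, p2, k3] as OpenCV has them; the pictures are not rectified), "view" (4x4, takes a point from world to camera coordinates). Camera axes: x right, y down, z forward; pixel columns grow to the right and rows downward; lengths in m; the calibration is good to about 2 mm. A picture is of the moment at which its call begins. There is no depth.
A pose or a line that the arm cannot do raises bot.IKError and nothing moves.
- hand_in(): hands the job in, once; it reports no verdict.
The state is a dict: "time_s": time; "joint_pos": joint angles; "joint_vel": joint speeds; "joint_efforts": joint torques, N m; "position": TCP position; "orientation": TCP orientation; "wrist_force": force on the tool from outside, world axes, zero at the start; "ft_torque": the same for the moment, N m; "gripper_width": finger opening in m.
Only numpy, scipy, OpenCV 4.12 (cv2) and the standard library are available. Lean on these libraries where they do the work, as an engineer would, in place of code of your own. Each camera call takes 0.05 s, during which the arm holds its last target. There are 200 camera calls.

## Working session

There is one attempt and no reset: what is moved stays moved. The work goes in short steps, each a Python script; the robot and the scene stay as the last script left them, time stands still between calls to the robot, and variables do not carry over. Pictures are saved under pics/ and viewed, about 8 in all and at most 12, crops included, and the job is handed in when it is done.

```bash
mkdir -p pics; cat > h.py <<'E'
import numpy as np, cv2
from workcell import bot, hand, kinematics, get_obs, vision, hand_in
def cam(n, save=None):
    c=vision.read_camera(n)
    c={k:np.array(v) for k,v in c.items()}
    if save: cv2.imwrite('pics/'+save, c['frame'][:,:,::-1])
    return c
def ray(c,uv,z):
    "pixels -> world points on plane z"
    p=cv2.undistortPoints(np.array(uv,float).reshape(-1,1,2),c['intrinsics'],c['dist']).reshape(-1,2)
    R=c['view'][:3,:3];t=c['view'][:3,3];o=-R.T@t
    d=np.c_[p,np.ones(len(p))]@R
    return o+d*((z-o[2])/d[:,2])[:,None]
def proj(c,P):
    R=c['view'][:3,:3];t=c['view'][:3,3]
    return cv2.projectPoints(np.array(P,float).reshape(-1,1,3),cv2.Rodrigues(R)[0],t,c['intrinsics'],c['dist'])[0].reshape(-1,2)
E
python3 - <<'E'
from h import *
a=cam('top','top.png');b=cam('scene','scene.png')
for c in(a,b):
    R=c['view'][:3,:3];print(-R.T@c['view'][:3,3],R[2],c['intrinsics'][0,0],c['dist'])
o=get_obs();print(o['orientation'],o['time_s'],o['gripper_width'],bot.tcp_to_tips,o['wrist_force'])
E
```

```text
[ 0.41035377 -0.01013164  1.17426113] [ 0.05608178  0.02999299 -0.99797558] 379.82406307126666 [0.01537706 0.         0.         0.         0.        ]
[ 1.14671228 -0.26840404  0.87152782] [-0.61457618  0.25485394 -0.74655582] 409.9027877189053 [-0.0549408  0.         0.         0.         0.       ]
[ 0.70274984 -0.08219317  0.08206545 -0.70189188] 0.1 0.08548098180045835 0.017 [-0.47667816 -0.14919491  0.24698164]
```

View pics/top.png

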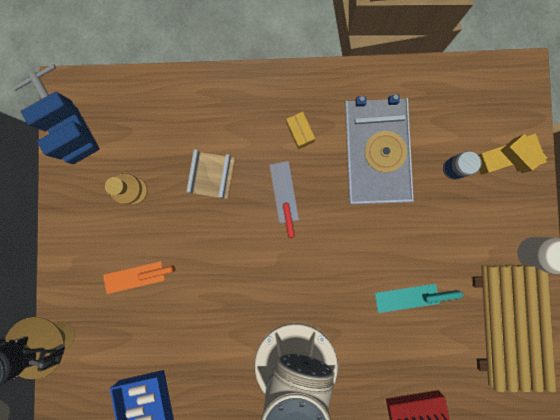

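View pics/scene.png

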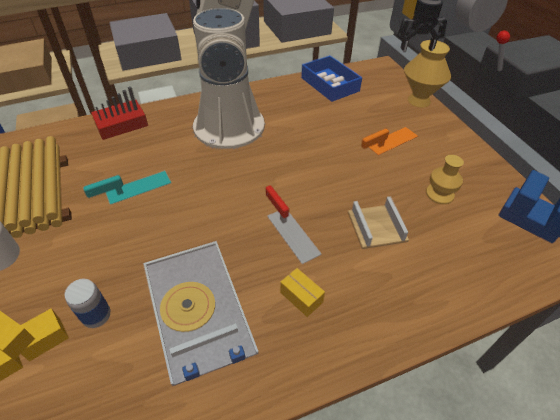

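The top view (image up = +x) shows three spatulas: red handle with steel blade (285,195), orange (140,277) and turquoise (420,298). The red one fits the description. The plate is at (386,151) in the tray, the bar at (380,119), the blue blocks at (361,100) and (394,99), the rack at (211,174) and the carton at (301,130). I'll confirm in an enlarged crop.

```bash
python3 - <<'E'
from h import *
a=cam('top');f=a['frame']
crop=f[80:255,175:425];cv2.imwrite('pics/crop.png',cv2.resize(crop,None,fx=3.2,fy=3.2,interpolation=cv2.INTER_CUBIC)[:,:,::-1])
hsv=cv2.cvtColor(f,cv2.COLOR_RGB2HSV);H,S,V=[hsv[...,i] for i in range(3)]
def blob(m,box,z,name):
    x0,y0,x1,y1=box;mm=np.zeros(m.shape,np.uint8);mm[y0:y1,x0:x1]=m[y0:y1,x0:x1]
    n,l,s,c=cv2.connectedComponentsWithStats(mm)
    i=1+np.argmax(s[1:,4]);k=max(cv2.findContours((l==i).astype(np.uint8),0,1)[0],key=len).reshape(-1,2).astype(float)
    w=ray(a,k,z)[:,:2]*1000
    r=cv2.minAreaRect(w.astype(np.float32));print(name,s[i],'rect',np.round(r[0],1),np.round(r[1],1),round(r[2],1),'box',np.round(cv2.boxPoints(r)).tolist())
    return w
blob((S>150)&((H<6)|(H>172)),(265,190,310,245),.065,'handle')
blob((S<60)&(V>80),(260,155,305,225),.002,'blade')
blob((S<70)&(V>70),(340,90,420,210),.006,'tray')
w=blob((S>100)&(H>12)&(H<35),(345,120,415,185),.014,'plate');print(cv2.minEnclosingCircle(w.astype(np.float32)))
blob((S<60)&(V>165),(350,110,412,128),.020,'bar')
blob((H>95)&(H<125)&(S>120),(350,90,375,110),.02,'blkL');blob((H>95)&(H<125)&(S>120),(380,90,405,110),.02,'blkR')
blob((S<60)&(V>90),(180,140,205,205),.045,'railL');blob((S<60)&(V>90),(215,140,245,205),.045,'railR')
blob((H>18)&(H<32)&(S>150),(280,105,320,150),.05,'carton')
E
```

```text
handle [283 203  11  35 198] rect [433.8  11.5] [100.3  18.4] 7.4 box [[383.0, 14.0], [385.0, -4.0], [485.0, 9.0], [482.0, 27.0]]
blade [ 269  161   30   62 1072] rect [523.   25.4] [186.7  61.8] 8.4 box [[426.0, 42.0], [435.0, -19.0], [620.0, 8.0], [611.0, 70.0]]
tray [ 345   95   69  110 5146] rect [ 647.4 -270.1] [334.2 195.1] 0.8 box [[479.0, -175.0], [482.0, -370.0], [816.0, -365.0], [813.0, -170.0]]
plate [ 365  131   42   41 1272] rect [ 638.5 -289.2] [122.7 123.7] 43.6 box [[551.0, -287.0], [637.0, -376.0], [726.0, -292.0], [640.0, -202.0]]
((638.32666015625, -288.7273864746094), 62.92230224609375)
bar [356 115  49   7 164] rect [ 738. -275.] [ 10.7 146.2] 2.1 box [[730.0, -202.0], [735.0, -348.0], [746.0, -348.0], [741.0, -202.0]]
blkL [356  97  10   9  51] rect [ 794.2 -217.7] [27.4 24.9] 88.0 box [[781.0, -231.0], [806.0, -232.0], [807.0, -204.0], [782.0, -204.0]]
blkR [389  95  11   9  56] rect [ 796.6 -319.6] [30.2 24.8] 87.9 box [[784.0, -334.0], [808.0, -335.0], [810.0, -305.0], [785.0, -304.0]]
railL [187 149  11  44 193] rect [590.6 299.7] [ 13.5 131.9] 79.9 box [[524.0, 305.0], [654.0, 281.0], [657.0, 295.0], [527.0, 318.0]]
railR [218 154  12  44 204] rect [572.3 201.9] [ 16.9 132. ] 79.6 box [[506.0, 205.0], [636.0, 182.0], [639.0, 198.0], [509.0, 222.0]]
carton [287 112  28  36 551] rect [703.3 -30.5] [98.9 58.8] 22.7 box [[646.0, -23.0], [669.0, -77.0], [760.0, -39.0], [738.0, 16.0]]
```

View pics/crop.png

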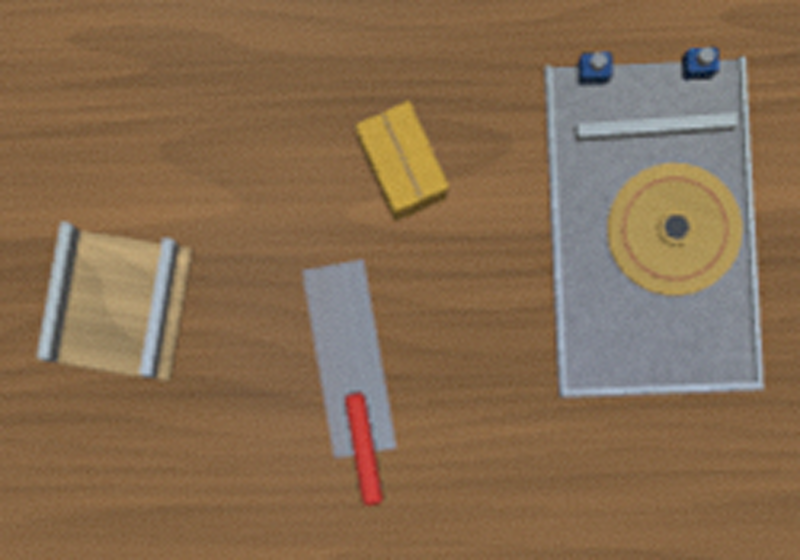

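Confirmed: the red-handled steel spatula's handle is at crop (365,450), its blade at (350,360) and it has yaw of about 8.6°. The carton (402,160), rack (115,300), plate (675,228), bar and blocks are all as expected. Next I grasp.

```bash
cat >> h.py <<'E'
from scipy.spatial.transform import Rotation as Ro
HZ=0.045   # TCP above blade underside
def pose(o,yaw,pitch=0.,sgn=-1):
    "spatula origin o, yaw/pitch deg (nose down +) -> TCP position, quaternion"
    Rs=Ro.from_euler('ZY',[yaw,pitch],degrees=True).as_matrix()
    y=-Rs[:,2];z=sgn*Rs[:,1]
    return np.array(o)+Rs@[0,0,HZ], Ro.from_matrix(np.c_[np.cross(y,z),y,z]).as_quat()
def go(o,yaw,pitch=0.,v=.15): p,q=pose(o,yaw,pitch); bot.servo_line(p,q,v)
def st(l=''):
    o=get_obs();print(l,'t%.1f'%o['time_s'],'p',np.round(np.array(o['position'])*1000,1),'F',np.round(o['wrist_force'],1),'T',np.round(o['ft_torque'],2),'w%.1f'%(o['gripper_width']*1000))
S0=np.array([.4612,.0160,0.]);YS=8.6
E
python3 - <<'E'
from h import *
for s in(1,-1):
    p,q=pose(S0+[0,0,.1],YS,0,s);print(s,kinematics.solve_ik(p,q))
    p,q=pose([.5,-.29,.03],1.3,8,s);print(s,kinematics.solve_ik(p,q))
p,q=pose(S0+[0,0,.1],YS)
bot.reach(p,q);st('above')
go(S0,YS,0,.12);st('down')
hand.move_gripper(0.0,120);st('grip')
go(S0+[0,0,.06],YS,0,.15);st('up')
a=cam('top','grip.png')
f=a['frame'];hsv=cv2.cvtColor(f,cv2.COLOR_RGB2HSV)
E
```

```text
1 [ 3.14277644e-02  2.38957567e-01  2.06802825e+00 -4.44089210e-16
  8.34606836e-01 -1.68946688e+00]
1 [-0.48479102  0.5567541   1.76240423 -0.08346692  0.94630598 -2.02525724]
-1 [ 3.14277644e-02  2.38957567e-01  2.06802825e+00 -4.44089210e-16
  8.34606836e-01  1.45212578e+00]
-1 [-0.48479102  0.5567541   1.76240423 -0.08346692  0.94630598  1.11633542]
above t2.6 p [461.5  16.5 145.1] F [-0.1  0.9  0.4] T [ 0.02 -0.   -0.07] w85.7
down t3.5 p [461.6  16.1  45.4] F [ 0.4 -0.2  0.6] T [-0.04 -0.04  0.04] w85.5
grip t4.2 p [461.4  16.   45.4] F [-1.7 -0.4  8.3] T [-0.13  0.21 -0.11] w19.0
up t4.7 p [460.9  16.  104.7] F [ 0.4  0.1 -2.6] T [0.01 0.05 0.01] w18.7
```

```bash
cat >> h.py <<'E'
YT=1.35; D=np.array([np.cos(np.radians(YT)),np.sin(np.radians(YT)),0]); PL=np.array([.6385,-.289,0])
def tip(s,z,pitch,v=.05,dy=0.):
    "blade tip lower edge at s metres past the plate's first centre along tray x, height z"
    Rs=Ro.from_euler('ZY',[YT,pitch],degrees=True).as_matrix()
    go(PL+s*D+dy*np.array([-D[1],D[0],0])+[0,0,z]-Rs@[.155,0,0],YT,pitch,v)
E
python3 - <<'E'
from h import *
p=PL-.231*D+[0,0,.09]
go(p,YT,0,.22);st('over')
tip(-.078,.03,9,.1);st('hover')
a=cam('top','hov.png');f=a['frame'];b=cam('scene')['frame'];w=cam('wrist')['frame']
i1=cv2.resize(f[85:225,335:435],None,fx=4,fy=4,interpolation=cv2.INTER_CUBIC)
i2=cv2.resize(b[235:385,125:265],(400,428))
cv2.imwrite('pics/hov2.png',np.hstack([i1,np.vstack([i2,np.zeros((132,400,3),np.uint8)])])[:,:,::-1])
print(proj(a,[PL-.078*D+[0,0,.03],PL+[0,0,.014]]))
E
```

```text
over t6.4 p [ 407.4 -293.5  134.8] F [ 0.7  0.  -2.3] T [ 0.02  0.03 -0.02] w18.7
hover t6.9 p [ 414.6 -293.6   98.5] F [-0.4 -0.5 -2.2] T [-0.04 -0.08  0.01] w18.8
[[388.2102552  175.57313581]
 [385.35676364 150.95054116]]
```

View pics/hov2.png

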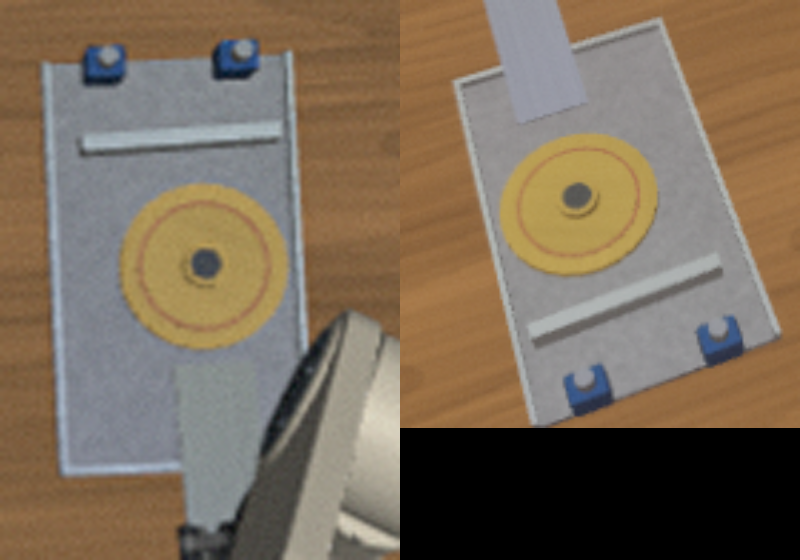

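The blade tip centre is at (389,175.8) against a predicted (388.2,175.6), and it is in line with the plate at (386,151). The calibration agrees, so I go down to the floor.

```bash
python3 - <<'E'
from h import *
tip(-.078,.0095,9,.06);bot.dwell(.15)
f0=np.array([get_obs()['wrist_force'] for _ in range(3)]).mean(0);print(f0)
z=.0095
for k in range(12):
    z-=.0006;tip(-.078,z,9,.02)
    F=np.array(get_obs()['wrist_force'])-f0;print(round(z*1000,2),np.round(F,1),end=' ')
    if F[2]>2.5:break
st('touch')
E
```

```text
[ 0.31971566 -0.39800707 -1.20887139]
8.9 [-0.8  0.6  0. ] 8.3 [ 0.   0.7 -0.7] 7.7 [ 0.1  0.4 -0.9] 7.1 [-0.3  1.3 -1.4] 6.5 [-1.   0.3 -0. ] 5.9 [-1.8 -0.3  2.7] touch t9.2 p [ 414.6 -294.3   74.7] F [-1.5 -0.7  1.4] T [ 0.06 -0.21  0.04] w18.7
```

```bash
python3 - <<'E'
from h import *
s=-.078
while s<.0:
    s+=.008
    tip(s,.0060,max(2.5,np.degrees(np.arctan(.0115/(s+.1555)))),.05)
    F=np.array(get_obs()['wrist_force']);print(round(s*1000),np.round(F,1))
    if abs(F[0])>10:break
st('slid')
a=cam('top');f=a['frame'];b=cam('scene')['frame']
i1=cv2.resize(f[85:225,335:435],None,fx=4,fy=4,interpolation=cv2.INTER_CUBIC)
i2=cv2.resize(b[235:385,125:265],(400,428))
cv2.imwrite('pics/push.png',np.hstack([i1,np.vstack([i2,np.zeros((132,400,3),np.uint8)])])[:,:,::-1])
E
```

```text
-70 [ 0.2  0.1 -0. ]
-62 [ 0.9  1.2 -0.5]
-54 [ 2.1  0.2 -0.4]
-46 [ 1.2  0.1 -1.9]
-38 [1.2 0.6 0.2]
-30 [ 0.7  0.1 -0.5]
-22 [ 2.1  0.5 -0.3]
-14 [ 0.2 -0.2 -0.2]
-6 [ 1.1  0.3 -0.1]
2 [ 1.4  0.5 -0.8]
slid t12.2 p [ 489.8 -292.6   62.1] F [ 1.4  0.5 -0.8] T [ 0.09 -0.43  0.1 ] w19.0
```

View pics/push.png

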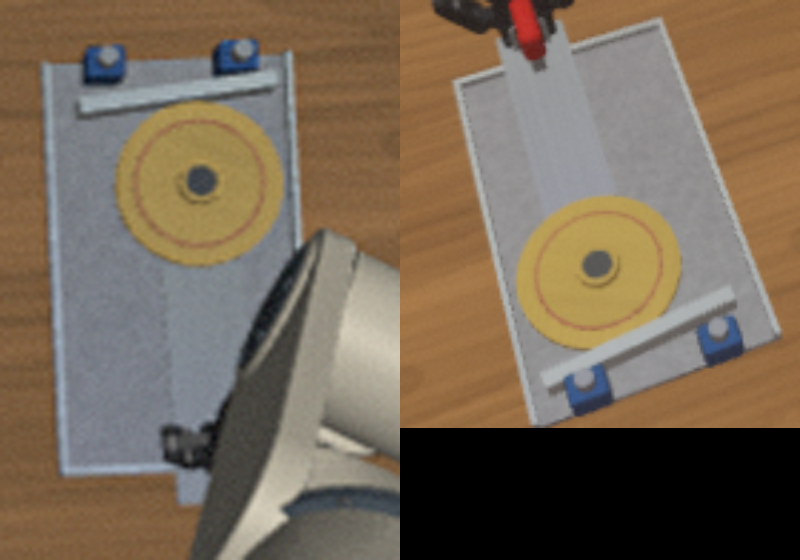

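The bar has turned slightly and its right end has reached the right block. The plate centre is at about (385,130.5). I'll keep going gently, watching the force.

```bash
cat >> h.py <<'E'
def plate_c(a,z,box=(345,85,415,190)):
    hsv=cv2.cvtColor(a['frame'],cv2.COLOR_RGB2HSV);H,S=hsv[...,0],hsv[...,1]
    m=np.zeros(H.shape,np.uint8);x0,y0,x1,y1=box;m[y0:y1,x0:x1]=((S>100)&(H>12)&(H<35))[y0:y1,x0:x1]
    n,l,s,c=cv2.connectedComponentsWithStats(m);i=1+np.argmax(s[1:,4])
    k=max(cv2.findContours((l==i).astype(np.uint8),0,1)[0],key=len).reshape(-1,2).astype(float)
    (x,y),r=cv2.minEnclosingCircle(ray(a,k,z)[:,:2].astype(np.float32));return np.array([x,y]),r
E
python3 - <<'E'
from h import *
a=cam('top');print(plate_c(a,.014))
s=.002
while s<.056:
    s+=.006
    tip(s,.0060,np.degrees(np.arctan(.0115/(s+.1555))) if s<.036 else max(1.2,3.4-(s-.036)*150),.04)
    F=np.array(get_obs()['wrist_force']);print(round(s*1000),np.round(F,1),np.round(plate_c(cam('top'),.015)[0]*1000,1))
    if abs(F[0])>14:break
st('slid')
a=cam('top');f=a['frame'];b=cam('scene')['frame']
i1=cv2.resize(f[85:225,335:435],None,fx=4,fy=4,interpolation=cv2.INTER_CUBIC)
i2=cv2.resize(b[235:385,125:265],(400,428))
cv2.imwrite('pics/push2.png',np.hstack([i1,np.vstack([i2,np.zeros((132,400,3),np.uint8)])])[:,:,::-1])
E
```

```text
(array([ 0.70224237, -0.28778037]), 0.06360764056444168)
8 [0.7 0.  1.6] [ 702.7 -287.4]
14 [0.1 0.6 0.7] [ 702.6 -287.4]
20 [1.1 0.5 0.7] [ 702.8 -287.5]
26 [ 1.6  1.  -0.1] [ 703.2 -287.3]
32 [0.6 0.4 0.1] [ 703.1 -287.5]
38 [ 1.1  0.2 -0.9] [ 702.7 -287.7]
44 [ 1.1  0.3 -1.4] [ 702.6 -287.5]
50 [0.9 0.5 0.6] [ 702.  -287.7]
56 [0.6 0.3 0.6] [ 703.6 -286.8]
62 [ 0.3  0.2 -0.7] [ 705.3 -286.5]
slid t15.8 p [ 547.1 -291.2   54.3] F [ 0.8  0.7 -0.3] T [ 0.05 -0.42  0.09] w18.7
```

View pics/push2.png

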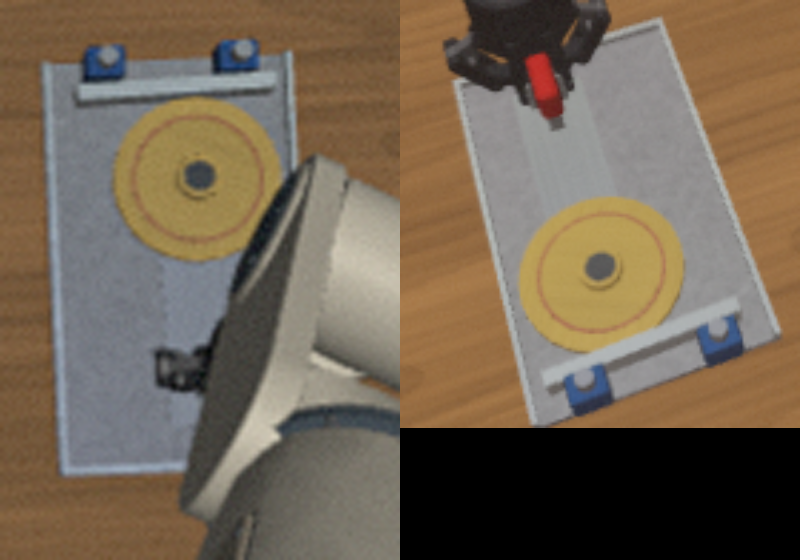

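```bash
python3 - <<'E'
from h import *
s=.062
while s<.1245:
    s=min(s+.008,.125) if s<.11 else s+.003
    tip(s,.0060,max(.5,1.2-(s-.06)*20),.04)
    F=np.array(get_obs()['wrist_force']);c,r=plate_c(cam('top'),.016);print(round(s*1000),np.round(F,1),np.round(c*1000,1),round(r*1000,1),'tip rel',round(((PL+s*D)[0]-c[0])*1000,1))
    if abs(F[0])>14:break
st('slid')
a=cam('top');f=a['frame'];b=cam('scene')['frame']
i1=cv2.resize(f[85:225,335:435],None,fx=4,fy=4,interpolation=cv2.INTER_CUBIC)
i2=cv2.resize(b[235:385,125:265],(400,428))
cv2.imwrite('pics/push3.png',np.hstack([i1,np.vstack([i2,np.zeros((132,400,3),np.uint8)])])[:,:,::-1])
E
```

```text
70 [ 0.4 -0.5  0.6] [ 706.1 -285.3] 62.9 tip rel 2.4
78 [0.2 0.6 0.2] [ 707.  -284.3] 63.2 tip rel 9.5
86 [-0.2  0.5  0.9] [ 706.8 -283.6] 63.2 tip rel 17.7
94 [ 0.1 -0.2 -0.7] [ 706.3 -283.2] 63.6 tip rel 26.2
102 [ 0.8  0.2 -0.6] [ 706.7 -282. ] 63.2 tip rel 33.8
110 [ 0.7  0.3 -0. ] [ 707.2 -281.1] 63.7 tip rel 41.2
113 [-2.9  0.5  1.4] [ 706.7 -280.7] 63.5 tip rel 44.8
116 [-1.8  0.1  0.9] [ 706.7 -280.9] 63.5 tip rel 47.8
119 [-2.5 -0.4  0.8] [ 706.9 -280.9] 63.3 tip rel 50.5
122 [-1.1 -0.5  0.5] [ 705.6 -280.9] 64.6 tip rel 54.9
125 [-1.9  0.6  1.1] [ 707.2 -280. ] 63.3 tip rel 56.3
slid t19.8 p [ 609.2 -289.7   52.4] F [-1.7  0.8 -0.1] T [-0.02 -0.08 -0.02] w18.6
```

View pics/push3.png

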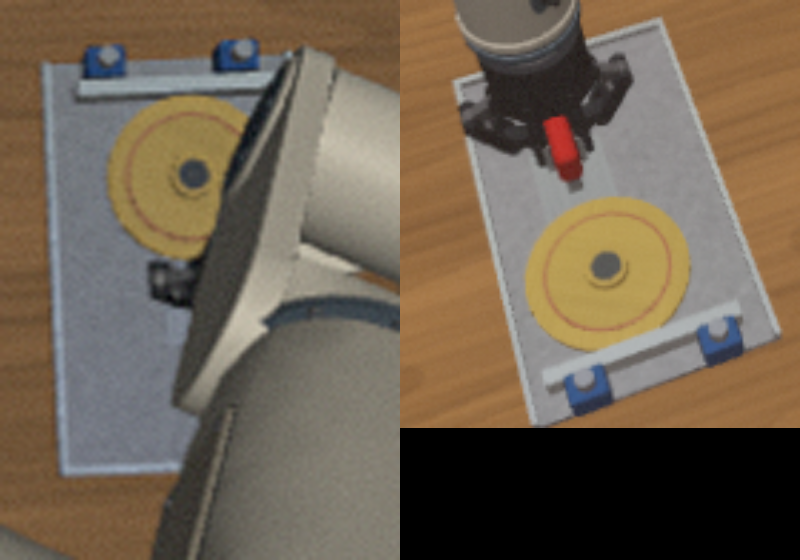

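The blade is now under the plate and the bar stands at the blocks. The plate has drifted about 5 mm to +y on the blade, which is still well supported. I'll go the last 3 mm, level, and lift.

```bash
python3 - <<'E'
from h import *
tip(.1285,.006,.5,.03);st()
tip(.1285,.0065,0,.02);st('level')
tip(.1285,.0095,-.3,.02);st('l')
tip(.124,.013,-.3,.02)
tip(.124,.075,-.3,.06);bot.dwell(.2);st('lifted')
a=cam('top','lift_top.png');f=a['frame'];b=cam('scene','lift_sc.png')['frame']
print(plate_c(a,.085))
i1=cv2.resize(f[75:225,335:435],(400,600),interpolation=cv2.INTER_CUBIC)
i2=cv2.resize(b[190:390,125:265],(400,571),interpolation=cv2.INTER_CUBIC)
cv2.imwrite('pics/lift.png',np.hstack([i1,np.vstack([i2,np.zeros((29,400,3),np.uint8)])])[:,:,::-1])
E
```

```text
t20.2 p [ 612.7 -289.6   52.4] F [-1.7  0.   1. ] T [ 0.01 -0.1   0.02] w18.5
level t20.4 p [ 612.4 -289.7   51.6] F [ 0.7  0.2 -0.9] T [-0.02 -0.17  0.01] w18.7
l t20.7 p [ 611.3 -289.5   53.4] F [ 1.1 -0.4 -4.2] T [-0.    0.29  0.02] w18.5
lifted t22.5 p [ 607.1 -289.7  118.8] F [ 0.  -0.5 -2.1] T [-0.    0.22  0.04] w18.1
(array([ 0.70091134, -0.2787776 ]), 0.06383921951055527)
```

View pics/lift.png

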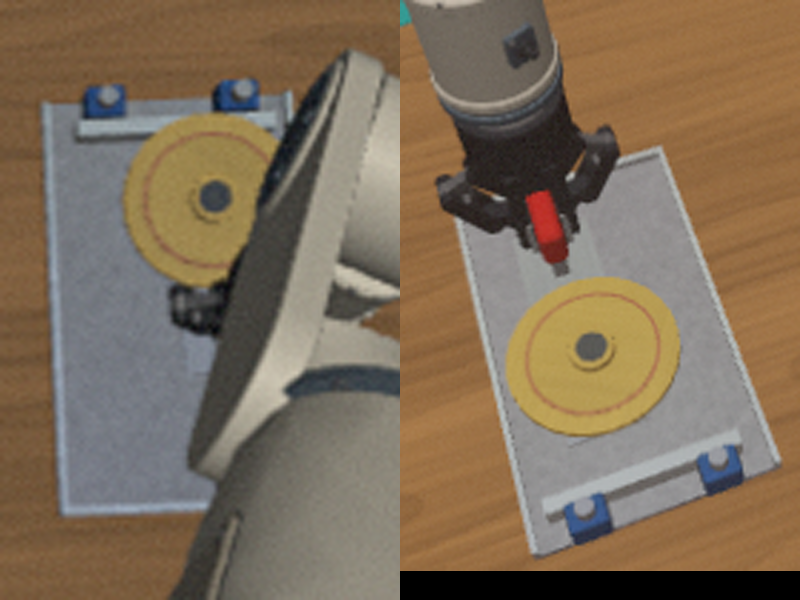

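```bash
cat >> h.py <<'E'
YR=-10.4; RC=np.array([.584,.254]); E_=np.array([np.cos(np.radians(YR)),np.sin(np.radians(YR))]); N_=np.array([-E_[1],E_[0]])
def over(xr,yr,z,v,pitch=-.3,c=RC):
    "put the blade point (xr,yr) over the rack centre, underside at z"
    go(np.r_[c-xr*E_-yr*N_,z],YR,pitch,v)
E
python3 - <<'E'
from h import *
tip(.124,.095,-.3,.08)
over(.094,.006,.095,.17);bot.dwell(.3);st('over rack')
o=get_obs();T=np.array(o['position'][:2])
a=cam('top');b=cam('scene')
c,r=plate_c(a,.105,(170,110,260,230));cs,rs=plate_c(b,.105,(320,150,440,270))
for n,q in(('top',c),('scene',cs)):d=q-T;print(n,q,'rel blade',d@E_,d@N_,r,rs)
m=cv2.resize(a['frame'][120:220,150:260],(440,400),interpolation=cv2.INTER_CUBIC)
n=cv2.resize(b['frame'][130:260,310:430],(360,390),interpolation=cv2.INTER_CUBIC)
cv2.imwrite('pics/rack.png',np.hstack([m,np.vstack([n,np.zeros((10,360,3),np.uint8)])])[:,:,::-1])
E
```

```text
over rack t26.8 p [490.2 265.  140. ] F [ 0.1 -0.4 -2.9] T [0.03 0.23 0.  ] w18.7
top [0.58384061 0.21904719] rel blade 0.10035848605373694 -0.028328185621600405 0.2145662158727646 0.2798583209514618
scene [0.58798409 0.25678274] rel blade 0.09762190179594334 0.009535403196980432 0.2145662158727646 0.2798583209514618
```

View pics/rack.png

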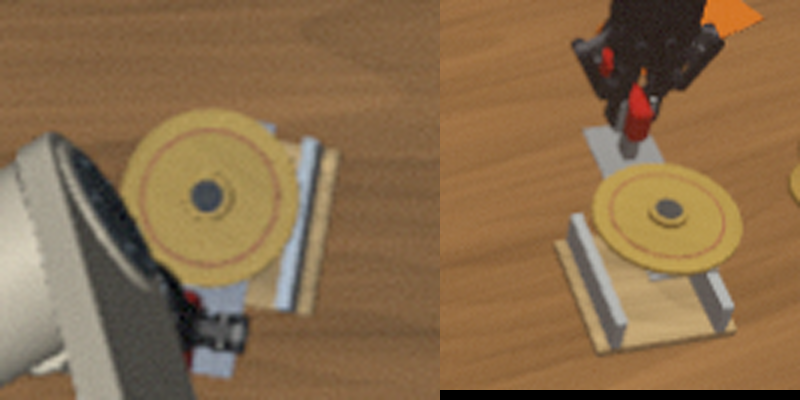

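```bash
python3 - <<'E'
from h import *
T=np.array(get_obs()['position'][:2]);a=cam('top');b=cam('scene')
for nm,c,(u,v) in(('top',a,(201.75,169)),('scene',b,(386.3,199.7))):
    g=cv2.cvtColor(c['frame'],cv2.COLOR_RGB2GRAY).astype(float);x0,y0=int(u)-6,int(v)-6
    p=g[y0:y0+13,x0:x0+13];m=p<95;ys,xs=np.nonzero(m);uv=[xs.mean()+x0,ys.mean()+y0]
    w=ray(c,[uv],.113)[0,:2];d=w-T;print(nm,np.round(uv,1),m.sum(),w,'rel',d@E_,d@N_)
w=ray(a,[(202.5,169.5)],.105)[0,:2];d=w-T;print('rim',w,d@E_,d@N_)
# rack rails' outer/inner edges in both views: project predicted rail tops for check
for c,n in((a,'top'),(b,'scene')):
    f=c['frame'].copy()
    for y in(-.054,-.044,.044,.054):
        P=[np.r_[RC+e*E_+y*N_,.045] for e in(-.065,.065)];q=proj(c,P);
        q=(q*4).round().astype(int) 
        if y==-.054:big=cv2.resize(f,None,fx=4,fy=4,interpolation=cv2.INTER_CUBIC)
        cv2.line(big,tuple(map(int,q[0]+2)),tuple(map(int,q[1]+2)),(255,0,255),1)
    if n=='top':A=big[480:880,600:1000]
    else:B=big[560:960,1320:1720]
cv2.imwrite('pics/rk2.png',np.hstack([A,B])[:,:,::-1])
E
```

```text
top [201.3 168.6] 46 [0.58417859 0.25368173] rel 0.09443268536072931 0.005738470570748693
scene [385.9 199.8] 36 [0.5872922  0.24941749] rel 0.09826492215986393 0.002106360128201188
rim [0.58289124 0.25214587] 0.09344374098767494 0.003995450912132204
```

View pics/rk2.png

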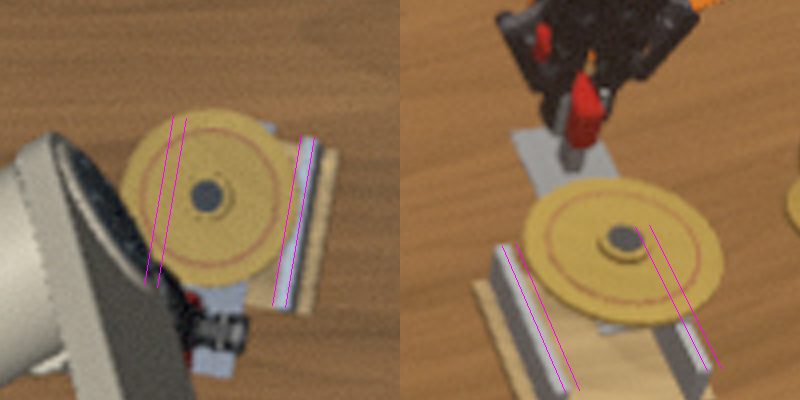

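The plate and rack centres agree within about 2 mm in each view; both views shift the two together. I'll set it down slowly, then draw the blade out.

```bash
python3 - <<'E'
from h import *
X,Y=.094,.006
over(X,Y,.052,.05);over(X,Y,.046,.02)
for z in(.0445,.043,.0415,.040):
    over(X,Y,z,.012);st('z%.1f'%(z*1000))
over(X,Y,.034,.03);st('free')
a=cam('top');b=cam('scene')
over(X+.15,Y,.034,.08,0);st('out')
a=cam('top','out_top.png');b=cam('scene','out_sc.png')
m=cv2.resize(a['frame'][120:220,150:260],(440,400),interpolation=cv2.INTER_CUBIC)
n=cv2.resize(b['frame'][130:260,310:430],(360,390),interpolation=cv2.INTER_CUBIC)
cv2.imwrite('pics/out.png',np.hstack([m,np.vstack([n,np.zeros((10,360,3),np.uint8)])])[:,:,::-1])
E
```

```text
z44.5 t28.7 p [490.2 265.1  89.4] F [ 0.2 -0.7 -3.9] T [ 0.04  0.23 -0.04] w18.7
z43.0 t29.0 p [490.4 265.2  88. ] F [ 0.5 -0.5 -3.1] T [-0.01  0.15  0.03] w18.8
z41.5 t29.3 p [490.3 265.1  86.5] F [ 0.3  0.  -1.7] T [ 0.    0.04 -0.01] w18.5
z40.0 t29.6 p [490.2 265.1  84.9] F [-0.1  0.  -1.2] T [0.04 0.   0.03] w18.3
free t29.9 p [490.  265.   78.6] F [-0.3  0.3 -2.1] T [-0.02  0.06 -0.08] w18.2
out t32.0 p [343.2 292.1  79. ] F [-1.2  0.3 -1.6] T [ 0.04  0.09 -0.02] w18.8
```

View pics/out.png

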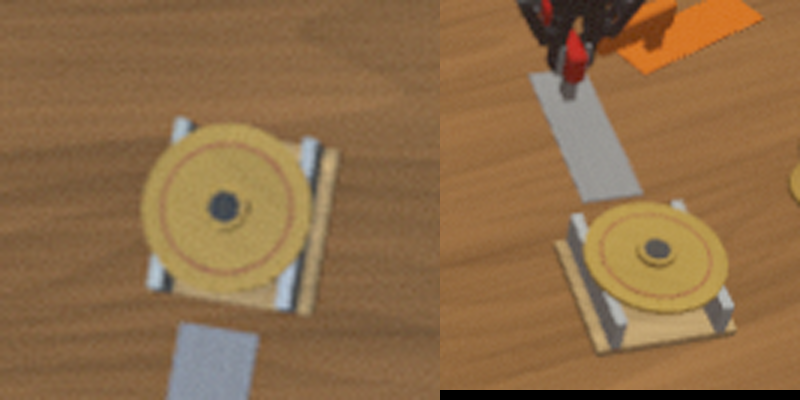

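The plate sits on both rails, with the blade clear of it. I'll check the centring numerically before I leave.

```bash
python3 - <<'E'
from h import *
for nm,u,lims in(('top',(150+223/4,120+207/4),None),('scene',(310+217/3,130+249/3),None)):
    c=cam(nm);f=c['frame'];g=cv2.cvtColor(f,cv2.COLOR_RGB2GRAY).astype(float)
    x0,y0=int(u[0])-6,int(u[1])-6;ys,xs=np.nonzero(g[y0:y0+13,x0:x0+13]<95)
    w=ray(c,[[xs.mean()+x0,ys.mean()+y0]],.061)[0,:2]
    # rail tops: sample profiles across the rack at along-offsets that the plate leaves free
    hsv=cv2.cvtColor(f,cv2.COLOR_RGB2HSV)
    yy=np.arange(-.075,.0755,.0005);out=[]
    for e in(-.060,-.056,-.052,.056,.060):
        q=proj(c,[np.r_[RC+e*E_+y*N_,.045] for y in yy]).astype(np.float32)
        S=cv2.remap(hsv[...,1],q[:,0],q[:,1],1).ravel();V=cv2.remap(hsv[...,2],q[:,0],q[:,1],1).ravel()
        b=(S<60)&(V>150);seg=[]
        for s in(-1,1):
            k=b&(yy*s>.03);seg+= [yy[k].min()*1e3,yy[k].max()*1e3] if k.any() else [np.nan]*2
        out.append(seg);print(nm,e,np.round(seg,1))
    ee=np.arange(-.085,.0855,.0005)
    for y in(-.049,.049):
        q=proj(c,[np.r_[RC+e*E_+y*N_,.045] for e in ee]).astype(np.float32)
        S=cv2.remap(hsv[...,1],q[:,0],q[:,1],1).ravel();k=S<70;print('  along',y,ee[k].min()*1e3,ee[k].max()*1e3)
    d=w-RC;print(nm,'collar rel RC along %.1f across %.1f'%(d@E_*1e3,d@N_*1e3))
E
```

```text
top -0.06 [-56.5 -45.   42.   52.5]
top -0.056 [-56. -45.  42.  52.]
top -0.052 [-56.  -44.5  42.   52.5]
top 0.056 [-56.  -45.   42.   52.5]
top 0.06 [-56.  -46.5  42.5  52. ]
  along -0.049 -68.99999999999999 64.50000000000013
  along 0.049 -67.99999999999999 64.50000000000013
top collar rel RC along 0.5 across 0.5
scene -0.06 [-59.5 -49.   38.   48.5]
scene -0.056 [-58.5 -49.5  39.5  48.5]
scene -0.052 [-58.5 -49.5   nan   nan]
scene 0.056 [-59.  -49.   38.5  48. ]
scene 0.06 [-59.  -49.   39.   48.5]
  along -0.049 -64.49999999999999 64.00000000000013
  along 0.049 -60.499999999999986 53.000000000000114
scene collar rel RC along 2.5 across -3.4
```

The offset is about 2 mm in both views, so the plate is centred. Next I return the spatula to its old place.

```bash
python3 - <<'E'
from h import *
over(.244,.006,.12,.12,0)
go([.36,.06,.12],YS,0,.2)
go(S0+[0,0,.10],YS,0,.2)
go(S0+[0,0,.008],YS,0,.1);bot.dwell(.2);st('near')
f0=np.mean([get_obs()['wrist_force'] for _ in range(3)],0)
for z in(.004,.002,.001,.0004,-.0002,-.0008):
    go(S0+[0,0,z],YS,0,.015);F=np.array(get_obs()['wrist_force'])-f0;print(z,np.round(F,1))
    if F[2]>3:break
hand.move_gripper(.085,40);st('open')
p,q=pose(S0+[0,0,.12],YS);bot.servo_line(p,None,.12);st('up')
bot.reach(np.array([.30,.32,.25]),get_obs()['orientation']);st('away')
a=cam('top','end_top.png');b=cam('scene')
i1=cv2.resize(a['frame'][85:255,170:430],(400,262));i2=cv2.resize(b['frame'],(400,300))
cv2.imwrite('pics/end.png',np.vstack([cv2.resize(a['frame'][85:255,170:430],(780,510),interpolation=cv2.INTER_CUBIC)])[:,:,::-1])
E
```

```text
near t36.4 p [461.6  16.   53.5] F [ 0.1  0.7 -2. ] T [-0.03  0.06  0.06] w18.6
0.004 [-0.5 -0.8 -0.1]
0.002 [-0.  -0.6  0.6]
0.001 [-0.1 -0.1  0.7]
0.0004 [-0.7 -0.1  2.3]
-0.0002 [-3.2 -0.4 14.2]
open t38.5 p [461.2  16.   44.8] F [ 0.3 -0.8 -0.1] T [-0.01 -0.05  0.04] w85.2
up t39.6 p [460.7  16.  164.4] F [-0.1  1.3  0.2] T [ 0.01 -0.05  0.02] w84.7
away t41.0 p [300.3 319.5 249.6] F [-0.6  0.1 -0.6] T [-0.03  0.02  0.1 ] w85.2
```

View pics/end.png

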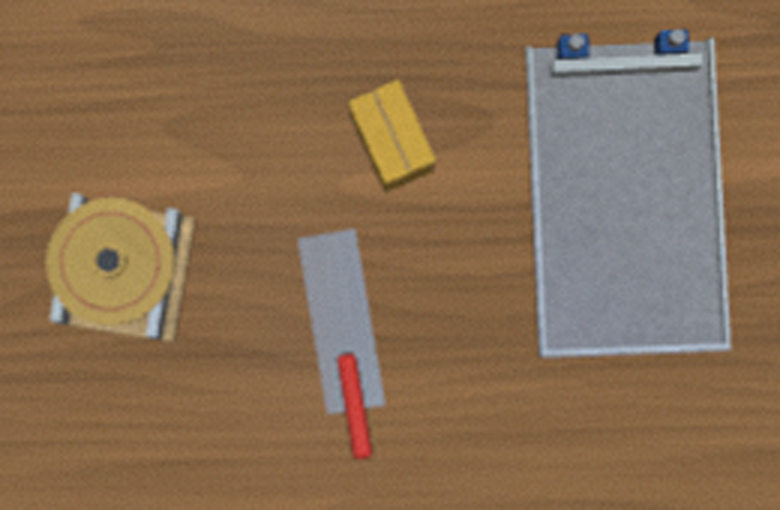

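The end picture shows the plate on the rack at (108,260), the spatula flat at its old place (340,330), the bar at the blocks and the carton undisturbed. I hand in.

```bash
python3 -c "
from h import *
hand_in();st()"
```

```text
the job is handed in; nothing more can be done
the job is handed in; nothing more can be done
```

The job is handed in at about 41 s of the 67 s allowed. I gripped the red handle and slid the blade under the plate, pushing the bar back softly to the blue blocks (slide forces stayed under about 3 N). I carried the plate level to the rack, set it down gently, drew the blade out, and laid the spatula flat where it first lay.

**Centring on the rack:** my last checks put the plate about 2 to 3 mm off the rack's centre. The top and scene cameras differed by about 4 mm in absolute position, but agreed on where the plate lies relative to the rack.

**Level:** I judged this by eye in the camera views.

**Blade under the plate:** the plate drifted about 5 mm sideways on the blade during insertion. I allowed for that when placing it. The blade's edge reached about 4 mm short of the far rim.

**Laying the spatula down:** the last step pressed on the bench with about 14 N.

**Carton, lamp and tin:** the final picture shows the carton undisturbed. The lamp and tin lay outside that picture, so I did not check them at the end, but no planned path came close to either.

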